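# Mate on its stand, on the serving tray

## Task

Get the mate ready to serve: first set the low wooden stand (the shallow dish) down in the middle of the round steel tray and let go of it, then lower the carved, waisted wooden mate upright into the stand's hollow, holding it until it is down, and let go. Leave the straight-sided wooden tumbler where it stands.

Things in the scene. Friction and masses are not known exactly. Their poses are not given: they have to be found in the camera images.
- stand_mid (a point): The mate stand: a low round wooden dish, 66 mm across and 22 mm high, standing free on the worktop. Its top has a round hollow 58 mm across and 8 mm deep (the hollow's floor is 14 mm above the underside; the rim is 4 mm thick). 70 g. The point is on its axis, half-way up, 11 mm above its underside; z is up. Not to be confused with the jar lid, a solid wooden disc of the same width with a knob on top.
- mate_mid (a point): The mate: a small hollow carved wooden cup, 85 mm high, open at the top, standing upright on the worktop. Foot 38 mm across (the lowest 12 mm), widening to a straight belly 60 mm across from 30 to 54 mm height with carved lozenges round it, a waist 50 mm across at 68 mm, mouth 56 mm across. 150 g. The point is on its axis, half-way up at the belly, 42 mm above its underside; z is up.
- tray_mid (a point): The serving tray: a round stainless tray with a low sloping rim, fixed to the worktop, empty. Flat floor 154 mm across, 4 mm above the worktop; rim 12 mm high and 174 mm across. The point is the centre of its floor, on the upper side; z is up.
- tumbler_mid (a point): A straight-sided wooden tumbler of the same wood as the mate, wider and lower: 72 mm across over its whole 74 mm height, not carved; it is to be left where it stands. The point is on its axis, half-way up, 37 mm above its underside; z is up.
Mind the look-alikes: they are no part of the job. There is more than one size of the part that bears tray_mid; the job needs the smallest.

How it is judged:
By the outcome, as a careful person would: the job done as asked, in the order asked, and still so for the second after the job is handed in, with the robot touching nothing.
It also fails if it takes over 70 s, if anything falls off the work surface, if the arm or the gripper's body presses on something with over 40 N, if the wrist force passes 120 N, or if a joint passes its speed limit or range.

## Robot

A 6-joint arm with a two-finger parallel gripper is mounted at the origin on the work surface. World frame = base frame: x ahead of the robot, y to its left, z up, the work surface at z = 0. Lengths are in m, angles in rad, forces in N, time in s.
With the tool pointing down it reaches from about 0.35 to 0.875 m from the base axis. Payload 4.2 kg.
Tool frame: the origin (TCP) lies on the centre line of the jaws, within the pads' length; the fingertips stand 25 mm ahead of it and the grasp point (between the pads) lies 6 mm ahead of it; z points along the fingers, y is the direction in which the jaws open and shut (so a half turn about z gives the same grasp; the last joint's range is limited). The gripper opens to 87 mm and grips with 3 to 60 N. Pads are 19 mm wide; open, the fingers measure 117 mm over their backs; the gripper's body (75 mm by 190 mm) begins 51 mm behind the grasp point.
Start: joints at [1.489, 0.385, 0.008, 0, -1.194, -0.259], TCP at [0.209, 0.589, 0.248] pointing down, gripper open.
Joint ranges: [-3.14, 3.14], [-1.21, 2.06], [-1.07, 1.41], [-3.16, 2.05], [-2.99, -0.16], [-3.1, 3.1]. Speed limits (rad/s): [2.79, 2.79, 3.14, 3.14, 3.14, 3.14].

## Interface

Orientations are given as a unit quaternion [w, x, y, z].
In Python, from bench import sensors, eyes, workorder gives the robot as it stands.
- The arm moves only by the tool step_arm, never from a script. Its argument "moves" is text: rows parted by semicolons, each of 5 numbers parted by spaces: the shift along the tool's x, y, z in m, then the turn about the tool's z in degrees, then the closure in counts, from 0 (fully open) to 255 (shut). A call has 1 to 12 rows; each row shifts and turns the pose as measured when the row begins, along the tool's axes as they then stand; what a row does not reach is not made up. A row lasts 1/8 s, in which the tool goes at most 62.5 mm and 10.7 degrees, less where a joint would pass 70% of its speed; a pose out of reach is approached as far as the arm can. A call with a gripper value outside its range is refused whole. The fingers move at their own pace and stop on an object; "force" is the grip in N (left out, the last holds). Time passes only in rows, so rows that do not move let the fingers close. It gives the time, the measured TCP pose, the force and the opening at its end, in the units of the state.
- sensors.observe(): the state, without advancing time (a new reading comes with each control period).
- eyes.camera(name): name is "side" or "top"; returns a dict with "frame" (400x640x3 uint8, red, green, blue), "intrinsics" (3x3 intrinsics, pixels), "dist" ([k1, k2, p1, p2, k3] as OpenCV has them; the pictures are not rectified), "R" (3x3) and "t" (3): a world point X has camera coordinates R X + t. Camera axes: x right, y down, z forward; pixel columns grow to the right and rows downward; lengths in m; the calibration is good to about 2 mm. A picture is of the moment at which its call begins. There is no depth.
- workorder.hand_in(): hands the job in, once; it reports no verdict.
The state is a dict: "clock": time; "joints": joint angles; "qd": joint speeds; "effort": joint torques, N m; "eef_pos": TCP position; "eef_rot": TCP orientation; "wrist_force": force on the tool from outside, world axes, zero at the start; "moment": the same for the moment, N m; "grip_width": finger opening in m.
Only numpy, scipy, OpenCV 4.12 (cv2) and the standard library are available. Lean on these libraries where they do the work, as an engineer would, in place of code of your own. Each camera call takes 0.05 s, during which the arm holds its last target.

## Working session

There is one attempt and no reset: what is moved stays moved. The work goes in short steps, Python scripts to look and compute and a tool call to move; the robot and the scene stay as the last step left them, time stands still between calls to the robot, and variables do not carry over. Pictures are saved under pics/ and viewed, and the job is handed in when it is done.

Besides the shell and the picture viewer there is one more tool, called in YAML: its name, and indented under it one key for each argument. step_arm: Moves the arm, as the interface text tells. Its arguments: {"type":"object","properties":{"moves":{"type":"string"},"force":{"type":"number"}},"required":["moves"]}

```bash
ls; mkdir -p pics; python3 - <<'E'
from bench import sensors, eyes
import cv2,numpy as np
for n in("side","top"):
    c=eyes.camera(n); cv2.imwrite(f"pics/{n}0.png",c["frame"][:,:,::-1])
    np.savez(f"{n}0.npz",**c)
    print(n,c["intrinsics"].tolist(),c["dist"],(-c["R"].T@c["t"]).round(3),c["R"].round(2).tolist())
print(sensors.observe())
E
```

```text
pics
side [[374.548005708439, 0.0, 319.30190262483126], [0.0, 374.548005708439, 197.11945888514612], [0.0, 0.0, 1.0]] [-0.06927944  0.          0.          0.          0.        ] [-0.017 -0.469  0.57 ] [[0.71, -0.7, 0.0], [-0.43, -0.44, -0.79], [0.55, 0.56, -0.61]]
top [[518.0035384889082, 0.0, 327.9633558667581], [0.0, 518.0035384889082, 199.08913220903673], [0.0, 0.0, 1.0]] [-0.14354829  0.          0.          0.          0.        ] [ 0.175 -0.003  1.35 ] [[-0.01, -1.0, 0.0], [-0.98, 0.0, -0.19], [0.19, -0.01, -0.98]]
{'clock': 0.1, 'joints': array([ 1.48860813e+00,  3.85474643e-01,  6.75408343e-03, -4.37493656e-04,
       -1.19400710e+00, -2.58605939e-01]), 'qd': array([-0.0006215 , -0.00100835,  0.0037107 ,  0.00204368, -0.00062296,
       -0.00039727]), 'effort': array([-1.98447669e-04, -3.91689813e+01,  1.87934518e+01,  4.23187271e+00,
        1.34465372e-02, -7.09869505e-05]), 'eef_pos': array([0.20871116, 0.58859554, 0.24656831]), 'eef_rot': array([ 9.79822642e-04,  9.85503348e-01, -1.69653108e-01, -1.17463764e-04]), 'wrist_force': array([1.14426788, 0.48440856, 0.37049665]), 'moment': array([-0.07312964,  0.00737746, -0.0418421 ]), 'grip_width': 0.08709758021768829}
```

View pics/side0.png

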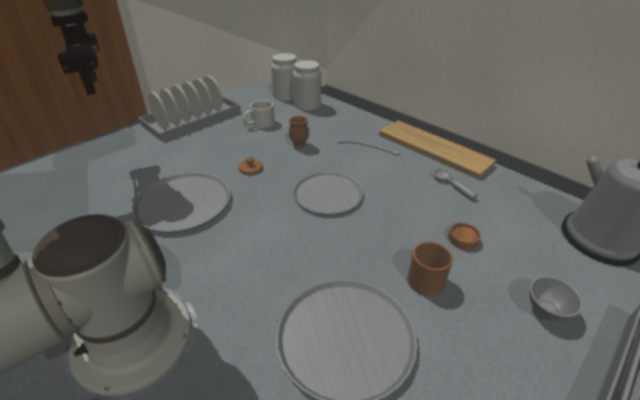

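View pics/top0.png

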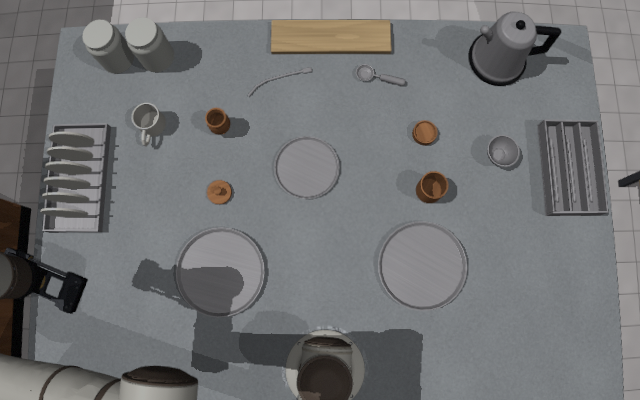

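Top view: mate at (217,121), stand (426,132), small tray (306,167), tumbler (432,187), lid (219,192). Side view: mate (299,132), stand (465,236), tray (328,194). Next I'll fit silhouettes.

```bash
cat > h.py <<'E'
import numpy as np,cv2
from scipy.optimize import least_squares,minimize
def load(n,k=0): return dict(np.load(f"{n}{k}.npz"))
def proj(c,P):
    rv=cv2.Rodrigues(c["R"])[0]
    return cv2.projectPoints(np.asarray(P,float).reshape(-1,3),rv,c["t"],c["intrinsics"],c["dist"])[0][:,0]
def back(c,uv,z):
    p=cv2.undistortPoints(np.array([[uv]],float),c["intrinsics"],c["dist"])[0,0]
    d=c["R"].T@np.array([p[0],p[1],1]); o=-c["R"].T@c["t"]
    return o+d*(z-o[2])/d[2]
A=np.linspace(0,2*np.pi,60,endpoint=False)
def sol(x,y,prof,z0=0):
    return np.vstack([np.c_[x+r*np.cos(A),y+r*np.sin(A),np.full(60,z+z0)] for z,r in prof])
MATE=[(0,.019),(.012,.019),(.03,.03),(.054,.03),(.068,.025),(.085,.028)]
STAND=[(0,.033),(.022,.033)]
TUMB=[(0,.036),(.074,.036)]
TRAY=[(0,.077),(.012,.087)]
def wood(c,uv,r=45):
    f=c["frame"].astype(int); m=((f[...,0]-f[...,2])>35).astype(np.uint8)
    n,l,s,ce=cv2.connectedComponentsWithStats(m)
    j=min([i for i in range(1,n) if s[i,4]>30],key=lambda i:np.hypot(*(ce[i]-uv)))
    m=(l==j).astype(np.uint8)
    return m
def hullmask(c,P,S=8):
    # area+centroid of silhouette by per-slice hull union
    im=np.zeros((400,640),np.uint8)
    q=proj(c,P).reshape(-1,60,2)
    for a,b in zip(q[:-1],q[1:]):
        h=cv2.convexHull(np.vstack([a,b]).astype(np.float32))
        cv2.fillPoly(im,[np.round(h*16).astype(np.int32)],1,shift=4)
    return im
def cen(m):
    v,u=np.nonzero(m); return np.array([u.mean(),v.mean(),len(u)])
def fit(cs,ms,prof,x0,z0=0):
    obs=[cen(m) for m in ms]
    f=lambda p:np.concatenate([(cen(hullmask(c,sol(p[0],p[1],prof,z0)))-o)[:2] for c,o in zip(cs,obs)])
    r=least_squares(f,x0,diff_step=2e-2)
    return r.x,f(r.x).round(2),[ (o[2],hullmask(c,sol(*r.x,prof,z0)).sum()) for c,o in zip(cs,obs)]
E
python3 - <<'E'
from h import *
s,t=load("side"),load("top")
for n,us,ut,pr,zh in[("mate",(299,132),(217,121),MATE,.05),("stand",(465,236),(426,132),STAND,.011),("tumb",(430,268),(432,187),TUMB,.05)]:
    ms=[wood(s,us),wood(t,ut)]
    x0=back(t,ut,zh)[:2]
    print(n,x0,back(s,us,zh)[:2])
    for cc,mm in (([s],ms[:1]),([t],ms[1:]),([s,t],ms)):
        print(fit(cc,mm,pr,x0))
# tray: overlay rough
x0=back(t,(306,167),.008);print("tray",x0,back(s,(328,194),.008))
for c,uv,n in((s,(328,194),"side"),(t,(306,167),"top")):
    im=c["frame"][:,:,::-1].copy()
    im=cv2.resize(im[uv[1]-50:uv[1]+50,uv[0]-60:uv[0]+60],None,fx=6,fy=6,interpolation=cv2.INTER_CUBIC)
    for z,r in((.012,.087),(.004,.077)):
        q=(proj(c,sol(x0[0],x0[1],[(z,r)]))-np.array(uv)+[60,50])*6+2.5
        cv2.polylines(im,[np.round(q).astype(int)],True,(0,0,255),1)
    cv2.imwrite(f"pics/tray_{n}.png",im)
E
```

```text
mate [0.63960455 0.28422875] [0.63077299 0.2740404 ]
(array([0.68465778, 0.33822776]), array([0.  , 0.04]), [(np.float64(84.0), np.uint64(548))])
(array([0.64212409, 0.28697618]), array([-0.  ,  0.01]), [(np.float64(265.0), np.uint64(579))])
(array([0.64810024, 0.29437317]), array([ 0.69,  8.4 , -2.66, -2.06]), [(np.float64(84.0), np.uint64(591)), (np.float64(265.0), np.uint64(584))])
stand [ 0.61957384 -0.27778038] [ 0.61953371 -0.27436159]
(array([ 0.62676431, -0.27002292]), array([0.01, 0.  ]), [(np.float64(467.0), np.uint64(777))])
(array([ 0.62042761, -0.27356628]), array([ 0.02, -0.02]), [(np.float64(454.0), np.uint64(543))])
(array([ 0.62266029, -0.27193223]), array([-0.24,  1.19, -0.51, -0.82]), [(np.float64(467.0), np.uint64(771)), (np.float64(454.0), np.uint64(546))])
tumb [ 0.45767999 -0.27868404] [ 0.45089042 -0.28414463]
(array([ 0.48717636, -0.26620659]), array([-0.05,  0.01]), [(np.float64(320.0), np.uint64(1900))])
(array([ 0.46098211, -0.28054046]), array([0.  , 0.02]), [(np.float64(644.0), np.uint64(843))])
(array([ 0.47363574, -0.27307001]), array([-0.7 ,  5.57, -3.07, -4.77]), [(np.float64(320.0), np.uint64(1977)), (np.float64(644.0), np.uint64(839))])
tray [0.52271038 0.04842637 0.008     ] [0.51695852 0.04234497 0.008     ]
```

```bash
python3 - <<'E'
s=open('h.py').read()
s=s.replace('m=((f[...,0]-f[...,2])>35).astype(np.uint8)','m=(((f[...,0]-f[...,2])/(f[...,0]+f[...,2]+1.))>0.10).astype(np.uint8)')
open('h.py','w').write(s)
E
cat > fitall.py <<'E'
from h import *
import sys
k=sys.argv[1] if len(sys.argv)>1 else 0
s,t=load("side"),load("top")
tiles=[]
for n,us,ut,pr,zh in[("mate",(299,132),(217,121),MATE,.05),("stand",(465,236),(426,132),STAND,.011),("tumb",(430,268),(432,187),TUMB,.05)]:
    ms=[wood(s,us),wood(t,ut)]
    x0=back(t,ut,zh)[:2]
    for cc,mm in (([s],ms[:1]),([t],ms[1:]),([s,t],ms)):
        r=fit(cc,mm,pr,x0);print(n,r)
    row=[]
    for c,uv,m in((s,us,ms[0]),(t,ut,ms[1])):
        H=hullmask(c,sol(*r[0],pr)); im=c["frame"][:,:,::-1]
        F=lambda a:cv2.resize(np.ascontiguousarray(a[uv[1]-32:uv[1]+32,uv[0]-32:uv[0]+32]),None,fx=3,fy=3,interpolation=cv2.INTER_CUBIC)
        im=F(im)
        a=im.copy()
        for mm,co in((H,(0,0,255)),(m,(0,255,0))):
            cv2.drawContours(a,cv2.findContours(F(mm*255)//128,0,1)[0],-1,co,1)
        row+=[im,a]
    tiles.append(np.hstack(row))
cv2.imwrite("pics/fit0.png",np.vstack(tiles))
E
python3 fitall.py
```

```text
mate (array([0.64005625, 0.28759188]), array([-0.01,  0.04]), [(np.float64(491.0), np.uint64(595))])
mate (array([0.63892876, 0.28275149]), array([-0.,  0.]), [(np.float64(508.0), np.uint64(574))])
mate (array([0.63881372, 0.28410847]), array([ 0.48,  0.65, -0.52,  0.09]), [(np.float64(491.0), np.uint64(600)), (np.float64(508.0), np.uint64(575))])
stand (array([ 0.62012824, -0.27165399]), array([-0.06,  0.02]), [(np.float64(695.0), np.uint64(780))])
stand (array([ 0.6188128 , -0.27330961]), array([0.01, 0.01]), [(np.float64(494.0), np.uint64(542))])
stand (array([ 0.61912874, -0.27260468]), array([ 0.25,  0.26, -0.17, -0.11]), [(np.float64(695.0), np.uint64(785)), (np.float64(494.0), np.uint64(543))])
tumb (array([ 0.46140045, -0.27796884]), array([-0.06,  0.03]), [(np.float64(1889.0), np.uint64(2023))])
tumb (array([ 0.46060242, -0.27993991]), array([-0.01, -0.01]), [(np.float64(789.0), np.uint64(848))])
tumb (array([ 0.46104285, -0.27844943]), array([ 0.15,  0.31, -0.45, -0.21]), [(np.float64(1889.0), np.uint64(2038)), (np.float64(789.0), np.uint64(853))])
```

View pics/tray_side.png

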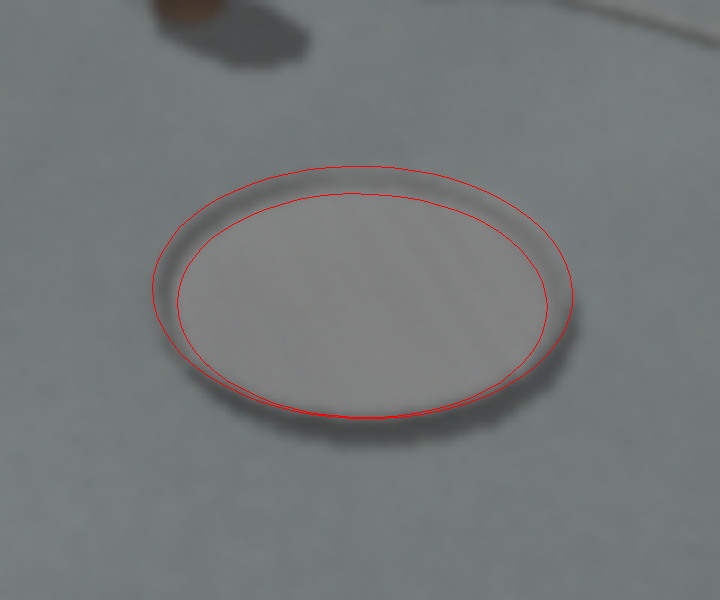

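View pics/tray_top.png

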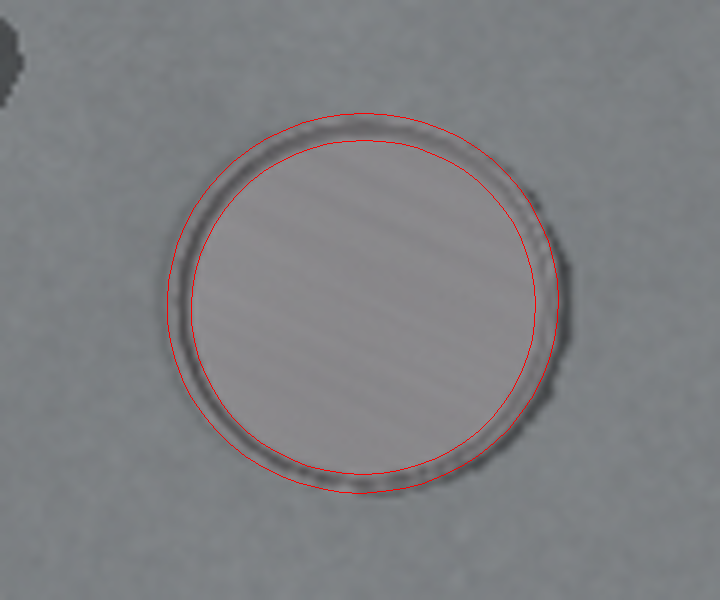

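The tray outline agrees in both views to about 1 mm, at about (0.522, 0.048).

View pics/fit0.png

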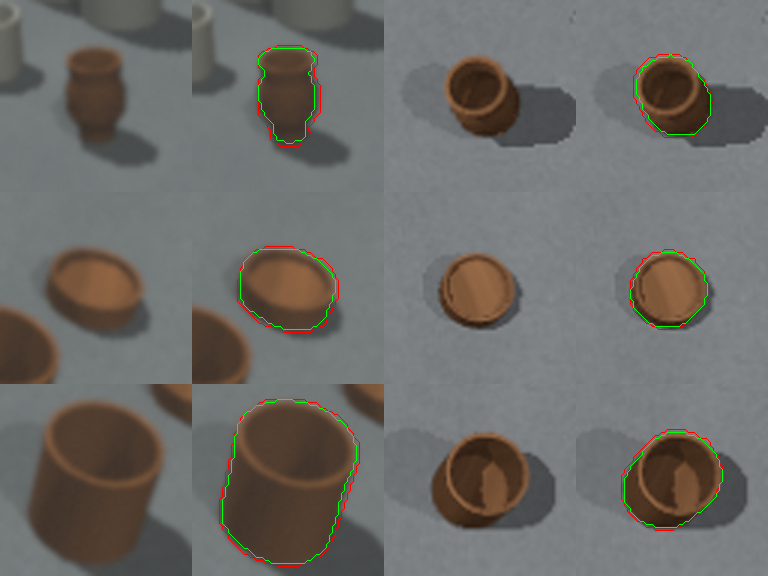

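Stand (0.619,-0.273), mate (0.639,0.284), tumbler (0.461,-0.279) and tray (0.522,0.048) come out consistent across the views. I'll turn the jaws along world y and head to the stand.

step_arm:
  moves: "0 0 0 -9.8 0; 0 0 0 -9.7 0; 0.0256 0.0538 0 0 0; 0.0256 0.0538 0 0 0; 0.0256 0.0538 0 0 0; 0.0256 0.0538 0 0 0; 0.0256 0.0538 0 0 0; 0.0256 0.0538 0 0 0; 0.0256 0.0538 0 0 0; 0.0256 0.0538 0 0 0; 0.0256 0.0538 0 0 0; 0.0256 0.0538 0 0 0"
  force: 15

```text
clock: 1.6
eef_pos: [0.4752, 0.0388, 0.245]
eef_rot: [0.005, 1.0, 0.01, -0.001]
wrist_force: [0.3, 1.9, 1.2]
grip_width: 0.0868
```

```bash
cat > d.py <<'E'
import sys,numpy as np
from bench import sensors
from scipy.spatial.transform import Rotation as R
def delta(tx,ty,tz):
    o=sensors.observe();q=o["eef_rot"];r=R.from_quat([q[1],q[2],q[3],q[0]]);M=r.as_matrix()
    print("t",o["clock"],"pos",o["eef_pos"].round(4),"xaxis",M[:,0].round(3),"zaxis",M[:,2].round(3),"w",round(o["grip_width"],4),"F",o["wrist_force"].round(1))
    print("tool delta",(M.T@(np.array([tx,ty,tz])-o["eef_pos"])).round(4),"turn to X deg",round(np.degrees(np.arctan2(M[0,1],M[0,0])),2),"j",o["joints"].round(2))
if __name__=="__main__": delta(*map(float,sys.argv[1:4]))
E
python3 d.py .619 -.2725 .12
```

```text
t 1.6 pos [0.4752 0.0388 0.245 ] xaxis [ 1.     0.02  -0.003] zaxis [-0.003 -0.009 -1.   ] w 0.0868 F [0.3 1.9 1.2]
tool delta [0.138  0.3129 0.1274] turn to X deg 1.13 j [ 0.43  0.13 -0.35  0.01 -1.1   1.16]
```

step_arm:
  moves: "0.0197 0.0447 0.018 1 0; 0.0197 0.0447 0.018 0 0; 0.0197 0.0447 0.018 0 0; 0.0197 0.0447 0.018 0 0; 0.0197 0.0447 0.018 0 0; 0.0197 0.0447 0.018 0 0; 0.0197 0.0447 0.018 0 0; 0 0 0 0 0"

```text
clock: 2.6
eef_pos: [0.6164, -0.2891, 0.1127]
eef_rot: [0.003, 1.0, -0.002, -0.004]
wrist_force: [-0.2, -0.0, 0.4]
grip_width: 0.0871
```

```bash
python3 d.py .619 -.2725 .06; python3 - <<'E'
from bench import eyes
import cv2,numpy as np
for n,uv in(("side",(465,215)),("top",(426,132))):
    c=eyes.camera(n); cv2.imwrite(f"pics/{n}1.png",cv2.resize(c["frame"][uv[1]-70:uv[1]+70,uv[0]-90:uv[0]+90,::-1],None,fx=4,fy=4,interpolation=cv2.INTER_CUBIC))
E
```

```text
t 2.6 pos [ 0.6164 -0.2891  0.1127] xaxis [ 1.    -0.004 -0.007] zaxis [-0.007 -0.006 -1.   ] w 0.0871 F [-0.2 -0.   0.4]
tool delta [ 0.0029 -0.017   0.0525] turn to X deg -0.25 j [-0.2   0.59 -0.01  0.01 -0.98  1.76]
```

step_arm:
  moves: "0.003 -0.017 0 0 0; 0 0 0 0 0; 0 0 0.025 0 0; 0 0 0.025 0 0; 0 0 0 0 0"

```text
clock: 3.32
eef_pos: [0.6214, -0.2629, 0.0698]
eef_rot: [0.004, 1.0, 0.004, 0.001]
wrist_force: [-0.4, -0.1, 0.8]
grip_width: 0.087
```

```bash
python3 d.py .619 -.2725 .028; python3 - <<'E'
from bench import eyes
import cv2,numpy as np
for n,uv in(("side",(465,215)),("top",(426,132))):
    c=eyes.camera(n); cv2.imwrite(f"pics/{n}2.png",cv2.resize(c["frame"][uv[1]-70:uv[1]+70,uv[0]-90:uv[0]+90,::-1],None,fx=4,fy=4,interpolation=cv2.INTER_CUBIC))
E
```

```text
t 3.325 pos [ 0.6214 -0.2629  0.0698] xaxis [1.    0.007 0.003] zaxis [ 0.003 -0.008 -1.   ] w 0.087 F [-0.4 -0.1  0.8]
tool delta [-0.0026  0.0093  0.0418] turn to X deg 0.42 j [-0.16  0.62 -0.07  0.01 -0.87  1.73]
```

View pics/side2.png

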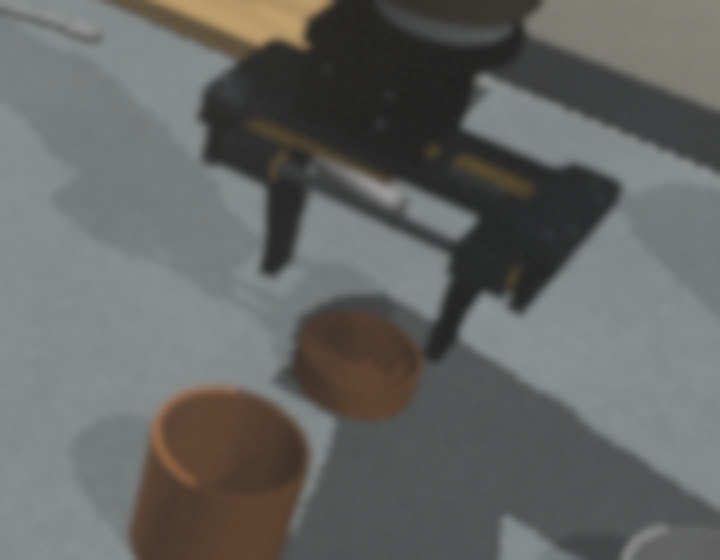

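View pics/top2.png

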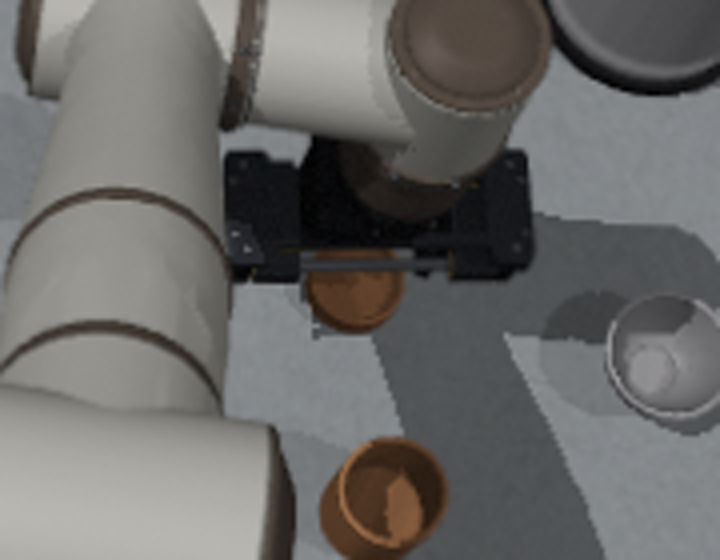

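Jaws straddle the stand. A lateral correction is still needed, about 9 mm in y.

step_arm:
  moves: "-0.0026 0.0093 0 0.4 0; 0 0 0 0 0; 0 0 0 0 0"

```text
clock: 3.8
eef_pos: [0.6221, -0.274, 0.0758]
eef_rot: [0.005, 1.0, 0.0, 0.007]
wrist_force: [-0.4, -0.5, -0.0]
grip_width: 0.0871
```

```bash
python3 d.py .619 -.2725 .028
```

```text
t 3.8 pos [ 0.6221 -0.274   0.0758] xaxis [1.    0.001 0.013] zaxis [ 0.013 -0.011 -1.   ] w 0.0871 F [-0.4 -0.5 -0. ]
tool delta [-0.0037 -0.002   0.0478] turn to X deg 0.02 j [-0.17  0.62 -0.06  0.01 -0.88  1.74]
```

step_arm:
  moves: "0 0 0 0 0; 0 0 0 0 0"

```text
clock: 4.05
eef_pos: [0.6221, -0.2742, 0.0762]
eef_rot: [0.005, 1.0, 0.0, 0.007]
wrist_force: [0.2, -1.1, -0.2]
grip_width: 0.0871
```

```bash
python3 d.py .619 -.2725 .028; python3 -c "
from bench import eyes
eyes.camera('top');eyes.camera('top')"; python3 d.py .619 -.2725 .028
```

```text
t 4.05 pos [ 0.6221 -0.2742  0.0762] xaxis [1.    0.    0.014] zaxis [ 0.014 -0.011 -1.   ] w 0.0871 F [ 0.2 -1.1 -0.2]
tool delta [-0.0038 -0.0022  0.0481] turn to X deg 0.01 j [-0.17  0.62 -0.06  0.01 -0.88  1.74]
t 4.15 pos [ 0.6221 -0.2742  0.0761] xaxis [1.    0.    0.014] zaxis [ 0.014 -0.011 -1.   ] w 0.087 F [-0.5  0.5  0.2]
tool delta [-0.0038 -0.0022  0.048 ] turn to X deg 0.01 j [-0.17  0.62 -0.06  0.01 -0.88  1.74]
```

step_arm:
  moves: "-0.002 -0.001 0.004 0 0; -0.002 -0.001 0.008 0 0; 0 0 0.01 0 0; 0 0 0.008 0 0; 0 0 0.004 0 0; 0 0 0.002 0 0; 0 0 0 0 0; 0 0 0 0 0"

```text
clock: 5.15
eef_pos: [0.618, -0.2722, 0.0364]
eef_rot: [0.005, 1.0, 0.0, 0.006]
wrist_force: [0.0, 0.2, 0.7]
grip_width: 0.0871
```

```bash
python3 d.py .619 -.2725 .028
```

```text
t 5.15 pos [ 0.618  -0.2722  0.0364] xaxis [1.    0.    0.012] zaxis [ 0.012 -0.011 -1.   ] w 0.0871 F [0.  0.2 0.7]
tool delta [0.0009 0.0002 0.0084] turn to X deg 0.02 j [-0.17  0.66 -0.1   0.01 -0.8   1.74]
```

step_arm:
  moves: "0.001 0 0.003 0 0; 0 0 0.003 0 0; 0 0 0.0015 0 0; 0 0 0 0 0; 0 0 0 0 255; 0 0 0 0 255; 0 0 0 0 255; 0 0 0 0 255; 0 0 0 0 255"
  force: 15

```text
clock: 6.28
eef_pos: [0.6195, -0.2724, 0.0291]
eef_rot: [0.005, 1.0, 0.0, 0.007]
wrist_force: [0.4, 0.2, 0.1]
grip_width: 0.0659
```

```bash
python3 d.py .522 .0475 .15
```

```text
t 6.275 pos [ 0.6195 -0.2724  0.0291] xaxis [1.    0.001 0.013] zaxis [ 0.013 -0.011 -1.   ] w 0.0659 F [0.4 0.2 0.1]
tool delta [-0.0958 -0.3186 -0.1256] turn to X deg 0.02 j [-0.17  0.67 -0.11  0.01 -0.78  1.74]
```

Gripped at 65.9 mm. Lift and carry.

step_arm:
  moves: "0 0 -0.004 0 255; 0 0 -0.01 0 255; 0 0 -0.015 0 255; 0 0 -0.015 0 255; -0.003 -0.01 -0.012 0 255; -0.006 -0.02 -0.006 0 255; -0.01 -0.035 -0.002 0 255; -0.012 -0.04 0 0 255; -0.012 -0.04 0 0 255; -0.012 -0.04 0 0 255; -0.012 -0.04 0 0 255; -0.01 -0.034 0 0 255"

```text
clock: 7.78
eef_pos: [0.5348, 0.0002, 0.0961]
eef_rot: [0.005, 1.0, 0.0, 0.008]
wrist_force: [1.2, 0.7, -0.8]
grip_width: 0.0661
```

```bash
python3 d.py .522 .0475 .09
```

```text
t 7.775 pos [5.348e-01 2.000e-04 9.610e-02] xaxis [1.    0.    0.015] zaxis [ 0.015 -0.01  -1.   ] w 0.0661 F [ 1.2  0.7 -0.8]
tool delta [-0.0129 -0.0474  0.0054] turn to X deg 0.02 j [ 0.31  0.39 -0.43  0.02 -0.74  1.24]
```

step_arm:
  moves: "-0.006 -0.022 0 0 255; -0.004 -0.014 0 0 255; -0.002 -0.006 0 0 255; -0.001 -0.003 0 0 255; 0 0 0 0 255; 0 0 0 0 255"

```text
clock: 8.52
eef_pos: [0.5179, 0.0496, 0.0962]
eef_rot: [0.005, 1.0, 0.002, 0.007]
wrist_force: [-0.4, 0.9, -1.8]
grip_width: 0.0658
```

```bash
python3 d.py .522 .0475 .0345;  python3 - <<'E'
from bench import eyes
import cv2,numpy as np
for n,uv in(("side",(328,175)),("top",(306,167))):
    c=eyes.camera(n); cv2.imwrite(f"pics/{n}3.png",cv2.resize(c["frame"][uv[1]-70:uv[1]+70,uv[0]-90:uv[0]+90,::-1],None,fx=4,fy=4,interpolation=cv2.INTER_CUBIC))
E
```

```text
t 8.525 pos [0.5179 0.0496 0.0962] xaxis [1.    0.005 0.014] zaxis [ 0.014 -0.01  -1.   ] w 0.0658 F [-0.4  0.9 -1.8]
tool delta [0.0032 0.0015 0.0618] turn to X deg 0.27 j [ 0.42  0.37 -0.46  0.02 -0.73  1.14]
```

View pics/side3.png

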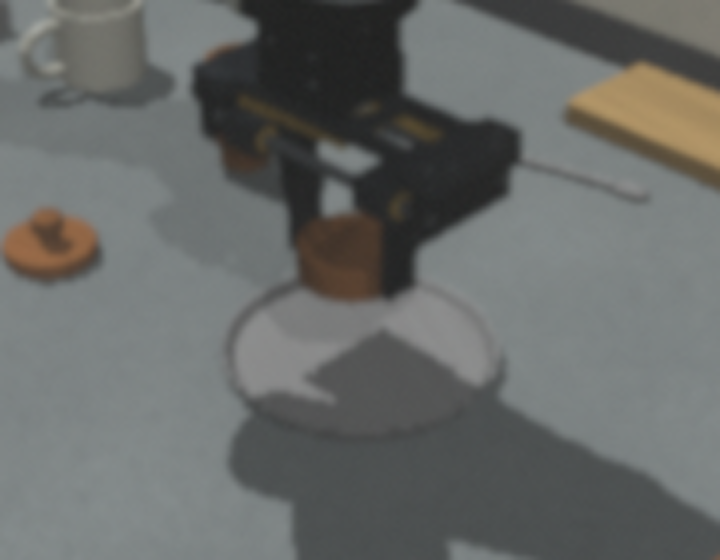

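The stand is held over the tray, level enough. Lowering.

step_arm:
  moves: "0.001 0 0.005 0 255; 0.001 0.001 0.01 0 255; 0.001 0 0.012 0 255; 0 0 0.012 0 255; 0 0 0.008 0 255; 0 0 0.004 0 255; 0 0 0.002 0 255; 0 0 0 0 255; 0 0 0 0 255"

```text
clock: 9.75
eef_pos: [0.5219, 0.0474, 0.0387]
eef_rot: [0.005, 1.0, 0.002, 0.006]
wrist_force: [-0.8, -0.3, 0.0]
grip_width: 0.0662
```

```bash
python3 d.py .522 .0475 .0335
```

```text
t 9.75 pos [0.5219 0.0474 0.0387] xaxis [1.    0.004 0.013] zaxis [ 0.013 -0.01  -1.   ] w 0.0662 F [-0.8 -0.3  0. ]
tool delta [ 0.     -0.0002  0.0052] turn to X deg 0.22 j [ 0.41  0.47 -0.5   0.03 -0.59  1.14]
```

step_arm:
  moves: "0 0 0.002 0 255; 0 0 0.002 0 255; 0 0 0.0015 0 255; 0 0 0 0 255"

```text
clock: 10.25
eef_pos: [0.5223, 0.0475, 0.0334]
eef_rot: [0.005, 1.0, 0.002, 0.007]
wrist_force: [0.4, -0.8, 0.1]
grip_width: 0.0661
```

```bash
python3 d.py .522 .0475 .0335
```

```text
t 10.25 pos [0.5223 0.0475 0.0334] xaxis [1.    0.004 0.014] zaxis [ 0.014 -0.01  -1.   ] w 0.0661 F [ 0.4 -0.8  0.1]
tool delta [-0.0003 -0.     -0.0001] turn to X deg 0.22 j [ 0.41  0.47 -0.51  0.03 -0.58  1.14]
```

No contact yet, so I'll go down in small steps.

step_arm:
  moves: "0 0 0.001 0 255; 0 0 0.0005 0 255; 0 0 0 0 255"

```text
clock: 10.62
eef_pos: [0.5225, 0.0475, 0.033]
eef_rot: [0.005, 1.0, 0.002, 0.007]
wrist_force: [-0.3, 0.5, -1.0]
grip_width: 0.0662
```

step_arm:
  moves: "0 0 0.0015 0 255; 0 0 0 0 255"

```text
clock: 10.88
eef_pos: [0.5226, 0.0475, 0.033]
eef_rot: [0.005, 1.0, 0.002, 0.008]
wrist_force: [0.3, -0.4, -1.4]
grip_width: 0.066
```

Contact at the expected height. Release and rise.

step_arm:
  moves: "0 0 0 0 0; 0 0 0 0 0; 0 0 0 0 0; 0 0 0 0 0; 0 0 -0.005 0 0; 0 0 -0.015 0 0; 0 0 -0.03 0 0; 0 0 -0.04 0 0; 0.01 -0.02 -0.03 0 0; 0.016 -0.03 -0.01 0 0; 0.018 -0.036 0 0 0; 0.018 -0.036 0 0 0"

```text
clock: 12.38
eef_pos: [0.5835, 0.1724, 0.1758]
eef_rot: [0.003, 1.0, 0.001, 0.012]
wrist_force: [0.8, -0.1, -1.0]
grip_width: 0.0873
```

```bash
python3 d.py .639 .284 .14
```

```text
t 12.375 pos [0.5835 0.1724 0.1758] xaxis [1.    0.002 0.023] zaxis [ 0.023 -0.006 -1.   ] w 0.0873 F [ 0.8 -0.1 -1. ]
tool delta [ 0.0548 -0.1117  0.0364] turn to X deg 0.09 j [ 0.56  0.41 -0.16  0.02 -0.99  1.  ]
```

step_arm:
  moves: "0.016 -0.033 0 0 0; 0.014 -0.028 0 0 0; 0.01 -0.02 0 0 0; 0.006 -0.011 0 0 0; 0.003 -0.005 0 0 0; 0.001 -0.002 0 0 0; 0 0 0 0 0; 0 0 0 0 0"

```text
clock: 13.38
eef_pos: [0.6345, 0.2754, 0.1832]
eef_rot: [0.001, 1.0, 0.001, 0.014]
wrist_force: [-0.4, 0.9, 0.4]
grip_width: 0.0869
```

```bash
python3 d.py .639 .284 .05;  python3 - <<'E'
from bench import eyes
from h import *
t=load("top"); print("mug rim right", back(t,(159,118),.09),back(t,(144,143),.06))
for n,uv in(("side",(330,140)),("top",(260,145))):
    c=eyes.camera(n); np.savez(f"{n}4.npz",**c); cv2.imwrite(f"pics/{n}4.png",cv2.resize(c["frame"][uv[1]-70:uv[1]+70,uv[0]-100:uv[0]+100,::-1],None,fx=4,fy=4,interpolation=cv2.INTER_CUBIC))
E
```

```text
t 13.375 pos [0.6345 0.2754 0.1832] xaxis [1.    0.003 0.028] zaxis [ 0.028 -0.003 -1.   ] w 0.0869 F [-0.4  0.9  0.4]
tool delta [ 0.0009 -0.009   0.1332] turn to X deg 0.15 j [ 0.65  0.53  0.07  0.02 -1.09  0.91]
mug rim right [0.63607953 0.42937098 0.09      ] [0.5780105  0.47569247 0.06      ]
```

View pics/side4.png

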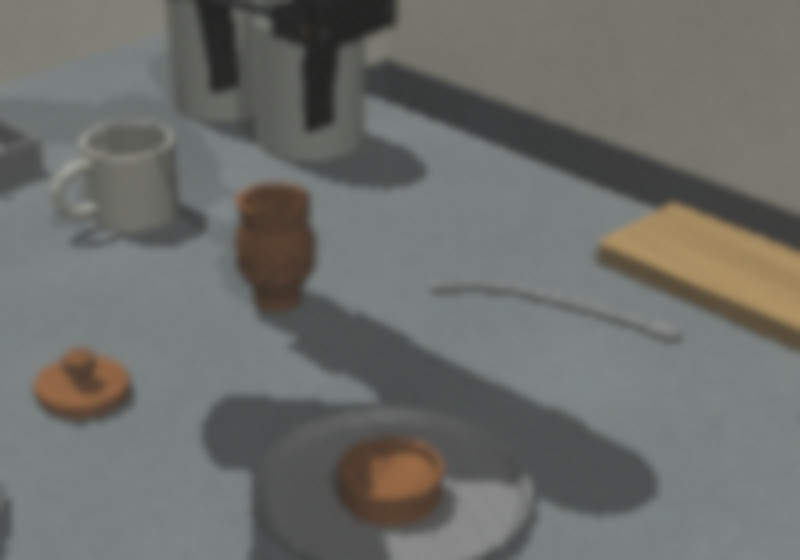

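View pics/top4.png

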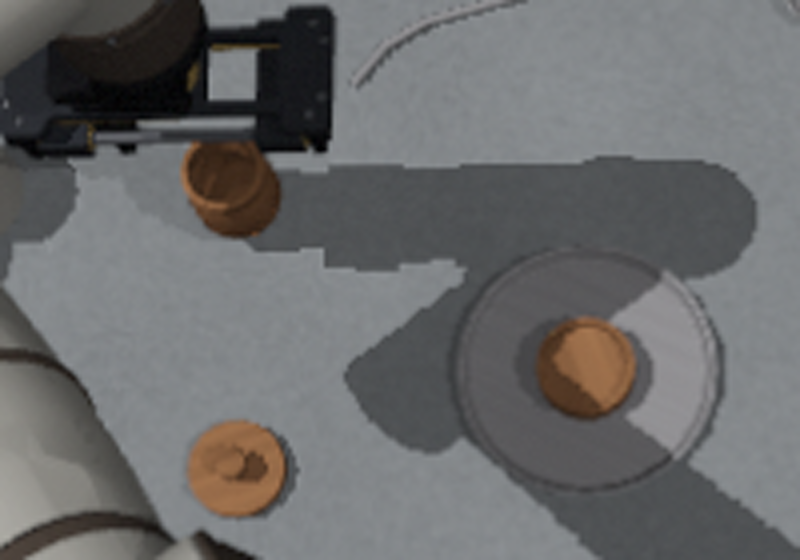

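Stand sits upright, centred in the small tray. The gripper is above the mate and the mug is clear at y≥0.43. Descend.

step_arm:
  moves: "0 -0.002 0.008 0 0; 0 -0.003 0.018 0 0; 0 -0.002 0.02 0 0; 0 -0.002 0.018 0 0; 0 0 0.012 0 0; 0 0 0.006 0 0; 0 0 0.003 0 0; 0 0 0 0 0; 0 0 0 0 0"

```text
clock: 14.6
eef_pos: [0.6365, 0.2844, 0.0914]
eef_rot: [0.002, 1.0, 0.001, 0.013]
wrist_force: [0.2, 0.1, 0.1]
grip_width: 0.0873
```

```bash
python3 d.py .639 .284 .052; python3 - <<'E'
from h import *
s,t=load("side",4),load("top",4)
for n,us,ut,pr,z0,x0 in(("stand",(327,190),(306,166),STAND,.004,(.522,.0475)),):
    ms=[wood(s,us),wood(t,ut)]
    for cc,mm in (([s],ms[:1]),([t],ms[1:]),([s,t],ms)): print(n,fit(cc,mm,pr,x0,z0))
E
```

```text
t 14.6 pos [0.6365 0.2844 0.0914] xaxis [1.    0.002 0.026] zaxis [ 0.026 -0.004 -1.   ] w 0.0873 F [0.2 0.1 0.1]
tool delta [0.0015 0.0003 0.0394] turn to X deg 0.13 j [ 0.66  0.62 -0.01  0.02 -0.92  0.9 ]
stand (array([0.5224847 , 0.05027764]), array([0., 0.]), [(np.float64(503.0), np.uint64(561))])
stand (array([0.52231603, 0.04793065]), array([ 0.07, -0.03]), [(np.float64(516.0), np.uint64(557))])
stand (array([0.5222422 , 0.04915736]), array([ 0.28,  0.27, -0.38,  0.06]), [(np.float64(503.0), np.uint64(560)), (np.float64(516.0), np.uint64(559))])
```

step_arm:
  moves: "0.001 0 0.004 0 0; 0 0 0.008 0 0; 0 0 0.01 0 0; 0 0 0.008 0 0; 0 0 0.004 0 0; 0 0 0.002 0 0; 0 0 0.001 0 0; 0 0 0 0 0"

```text
clock: 15.6
eef_pos: [0.6389, 0.2844, 0.0523]
eef_rot: [0.002, 1.0, 0.001, 0.013]
wrist_force: [-0.6, 0.1, -0.6]
grip_width: 0.0867
```

```bash
python3 d.py .639 .284 .052
```

```text
t 15.6 pos [0.6389 0.2844 0.0523] xaxis [1.    0.002 0.027] zaxis [ 0.027 -0.003 -1.   ] w 0.0867 F [-0.6  0.1 -0.6]
tool delta [0.0001 0.0004 0.0003] turn to X deg 0.13 j [ 0.66  0.67 -0.04  0.03 -0.85  0.9 ]
```

step_arm:
  moves: "0 0 0 0 255; 0 0 0 0 255; 0 0 0 0 255; 0 0 0 0 255; 0 0 0 0 255; 0 0 -0.003 0 255; 0 0 -0.008 0 255; 0 0 -0.014 0 255; 0 0 -0.016 0 255; 0 0 -0.016 0 255; 0 0 -0.01 0 255; 0 0 -0.004 0 255"
  force: 25

```text
clock: 17.1
eef_pos: [0.6369, 0.2849, 0.1298]
eef_rot: [0.001, 1.0, 0.001, 0.014]
wrist_force: [0.9, 0.1, -1.6]
grip_width: 0.0605
```

```bash
python3 d.py .5225 .048 .12
```

```text
t 17.1 pos [0.6369 0.2849 0.1298] xaxis [1.    0.002 0.028] zaxis [ 0.028 -0.002 -1.   ] w 0.0605 F [ 0.9  0.1 -1.6]
tool delta [-0.1152  0.2366  0.0069] turn to X deg 0.13 j [ 0.66  0.59  0.03  0.02 -0.99  0.9 ]
```

Gripped at 60.5 mm and lifted. Carry over.

step_arm:
  moves: "-0.005 0.01 0 0 255; -0.01 0.021 0 0 255; -0.016 0.033 0 0 255; -0.018 0.036 0 0 255; -0.018 0.036 0 0 255; -0.016 0.032 0 0 255; -0.012 0.025 0 0 255; -0.008 0.017 0 0 255; -0.005 0.009 0 0 255; -0.002 0.004 0 0 255; -0.001 0.002 0 0 255; 0 0 0 0 255"

```text
clock: 18.6
eef_pos: [0.517, 0.0482, 0.1228]
eef_rot: [0.003, 1.0, 0.001, 0.009]
wrist_force: [-0.5, -0.5, -1.0]
grip_width: 0.0604
```

```bash
python3 d.py .5225 .048 .072
```

```text
t 18.6 pos [0.517  0.0482 0.1228] xaxis [1.    0.001 0.019] zaxis [ 0.019 -0.006 -1.   ] w 0.0604 F [-0.5 -0.5 -1. ]
tool delta [ 0.0046 -0.0001  0.0509] turn to X deg 0.07 j [ 0.41  0.33 -0.44  0.02 -0.79  1.15]
```

step_arm:
  moves: "0.002 0 0.002 0 255; 0.002 0 0.006 0 255; 0.0005 0 0.008 0 255; 0 0 0.006 0 255; 0 0 0.003 0 255; 0 0 0.001 0 255; 0 0 0 0 255"

```text
clock: 19.48
eef_pos: [0.5228, 0.049, 0.0943]
eef_rot: [0.003, 1.0, 0.001, 0.009]
wrist_force: [0.2, -0.0, -1.9]
grip_width: 0.06
```

```bash
python3 d.py .5225 .048 .072; python3 - <<'E'
from bench import eyes
from h import *
for n,uv in(("side",(328,170)),("top",(306,160))):
    c=eyes.camera(n); np.savez(f"{n}5.npz",**c); cv2.imwrite(f"pics/{n}5.png",cv2.resize(c["frame"][uv[1]-70:uv[1]+70,uv[0]-90:uv[0]+90,::-1],None,fx=4,fy=4,interpolation=cv2.INTER_CUBIC))
E
```

```text
t 19.475 pos [0.5228 0.049  0.0943] xaxis [1.    0.003 0.018] zaxis [ 0.018 -0.006 -1.   ] w 0.06 F [ 0.2 -0.  -1.9]
tool delta [-0.0007  0.0009  0.0223] turn to X deg 0.16 j [ 0.41  0.38 -0.45  0.02 -0.72  1.15]
```

View pics/side5.png

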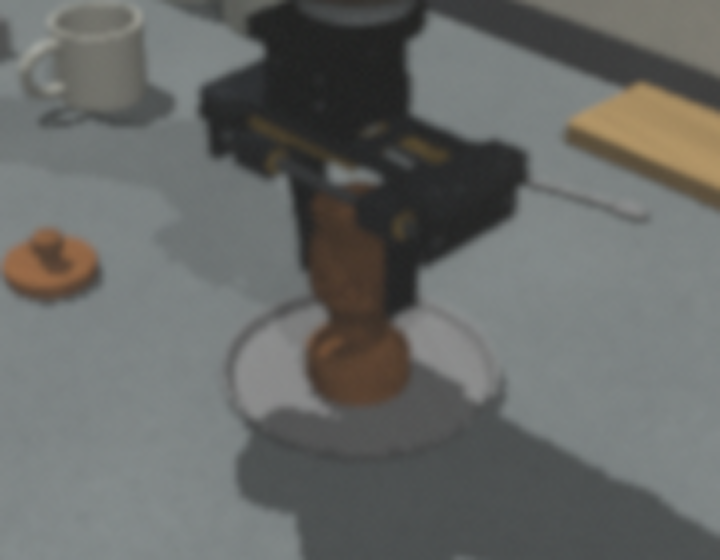

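View pics/top5.png

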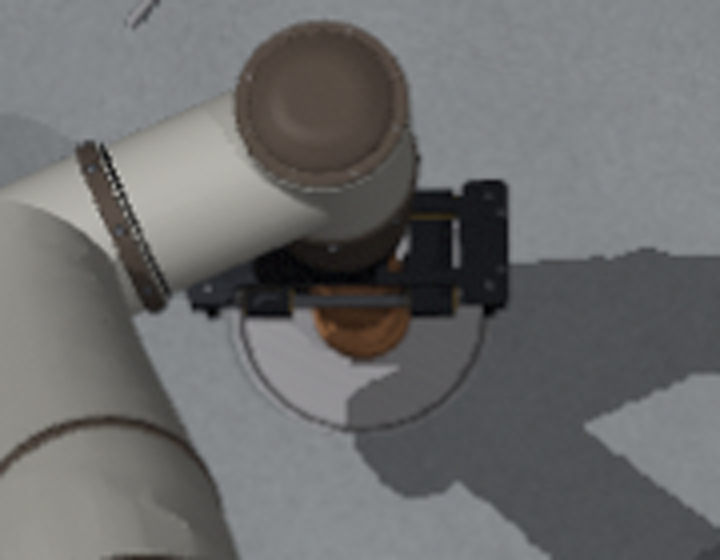

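The mate is upright and centred above the stand (side view: foot at about (360,320), dish at about (358,360)). Lowering.

step_arm:
  moves: "-0.0005 0.0005 0.003 0 255; 0 0.0004 0.005 0 255; 0 0 0.005 0 255; 0 0 0.004 0 255; 0 0 0.002 0 255; 0 0 0.001 0 255; 0 0 0 0 255"

```text
clock: 20.45
eef_pos: [0.5228, 0.048, 0.0732]
eef_rot: [0.003, 1.0, 0.001, 0.009]
wrist_force: [0.6, -0.7, -0.8]
grip_width: 0.0604
```

```bash
python3 d.py .5225 .048 .0703
```

```text
t 20.45 pos [0.5228 0.048  0.0732] xaxis [1.    0.003 0.019] zaxis [ 0.019 -0.006 -1.   ] w 0.0604 F [ 0.6 -0.7 -0.8]
tool delta [-0.0004 -0.0001  0.0029] turn to X deg 0.16 j [ 0.41  0.41 -0.47  0.02 -0.67  1.15]
```

step_arm:
  moves: "0 0 0.001 0 255; 0 0 0.001 0 255; 0 0 0.001 0 255; 0 0 0.0005 0 255; 0 0 0 0 255"

```text
clock: 21.08
eef_pos: [0.5232, 0.0481, 0.0713]
eef_rot: [0.003, 1.0, 0.002, 0.01]
wrist_force: [-0.5, 0.6, -1.8]
grip_width: 0.0601
```

step_arm:
  moves: "0 0 0.0012 0 255; 0 0 0 0 255"

```text
clock: 21.32
eef_pos: [0.5234, 0.0481, 0.0713]
eef_rot: [0.003, 1.0, 0.002, 0.01]
wrist_force: [0.1, -0.2, -1.1]
grip_width: 0.0604
```

step_arm:
  moves: "0 0 0.002 0 255; 0 0 0.002 0 255; 0 0 0.001 0 255"

```text
clock: 21.7
eef_pos: [0.5238, 0.0481, 0.0712]
eef_rot: [0.004, 1.0, 0.003, 0.011]
wrist_force: [-3.2, -0.2, 5.3]
grip_width: 0.0601
```

```bash
python3 d.py .5225 .048 .0703; python3 - <<'E'
from bench import eyes
from h import *
for n,uv in(("side",(328,180)),):
    c=eyes.camera(n); cv2.imwrite(f"pics/{n}6.png",cv2.resize(c["frame"][uv[1]-40:uv[1]+40,uv[0]-50:uv[0]+50,::-1],None,fx=7,fy=7,interpolation=cv2.INTER_CUBIC))
E
```

```text
t 21.7 pos [0.5238 0.0481 0.0712] xaxis [1.    0.007 0.022] zaxis [ 0.022 -0.007 -1.   ] w 0.0601 F [-3.2 -0.2  5.3]
tool delta [-0.0013  0.0001  0.0009] turn to X deg 0.36 j [ 0.41  0.41 -0.48  0.02 -0.66  1.15]
```

View pics/side6.png

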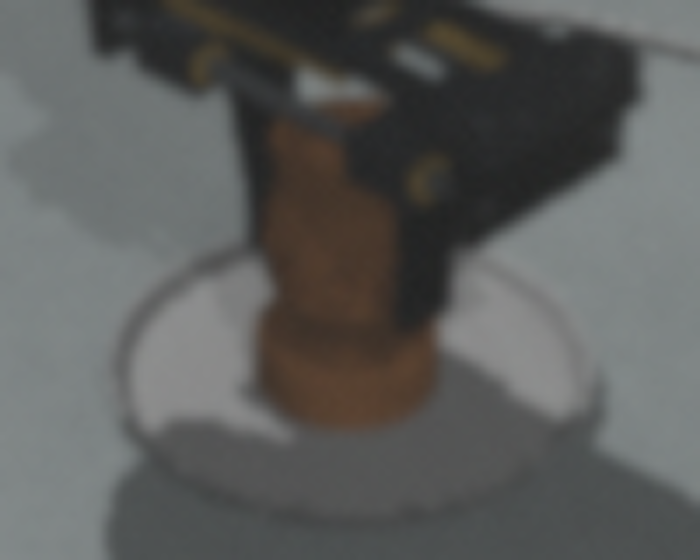

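Firm contact (about 5 N) within 1 mm of the expected height, and the foot is inside the hollow. Release and go straight up.

step_arm:
  moves: "0 0 0 0 255; 0 0 0 0 200; 0 0 0 0 0; 0 0 0 0 0; 0 0 0 0 0; 0 0 0 0 0; 0 0 -0.004 0 0; 0 0 -0.01 0 0; 0 0 -0.02 0 0; 0 0 -0.03 0 0; 0 0 -0.03 0 0; 0 0 -0.03 0 0"

```text
clock: 23.25
eef_pos: [0.5205, 0.0487, 0.1989]
eef_rot: [0.004, 1.0, 0.003, 0.01]
wrist_force: [1.3, 0.2, -0.0]
grip_width: 0.087
```

step_arm:
  moves: "0 -0.01 -0.02 0 0; 0 -0.03 -0.01 0 0; 0 -0.04 0 0 0; 0 -0.04 0 0 0; 0 -0.03 0 0 0; 0 -0.015 0 0 0; 0 -0.005 0 0 0; 0 0 0 0 0; 0 0 0 0 0"

```text
clock: 24.38
eef_pos: [0.5196, 0.2221, 0.2392]
eef_rot: [0.001, 1.0, 0.002, 0.016]
wrist_force: [-0.7, 0.0, 0.3]
grip_width: 0.0877
```

```bash
python3 d.py .5225 .048 .0703; python3 - <<'E'
from bench import eyes
from h import *
tl=[]
for n,uv in(("side",(328,180)),("top",(306,160))):
    c=eyes.camera(n);np.savez(f"{n}7.npz",**c); cv2.imwrite(f"pics/{n}7full.png",c["frame"][:,:,::-1])
    im=c["frame"][:,:,::-1].copy(); P=proj(c,sol(.5225,.048,MATE,.018)).reshape(-1,60,2)
    x=uv[0]-40;y=uv[1]-45
    im=cv2.resize(im[y:y+90,x:x+80],None,fx=5,fy=5,interpolation=cv2.INTER_CUBIC)
    H=cv2.resize(hullmask(c,sol(.5225,.048,MATE,.018))[y:y+90,x:x+80]*255,None,fx=5,fy=5)//128
    cv2.drawContours(im,cv2.findContours(H,0,1)[0],-1,(0,0,255),1)
    tl.append(im)
cv2.imwrite("pics/end7.png",np.hstack(tl))
E
```

```text
t 24.375 pos [0.5196 0.2221 0.2392] xaxis [0.999 0.003 0.033] zaxis [ 0.033 -0.001 -0.999] w 0.0877 F [-0.7  0.   0.3]
tool delta [-0.0033  0.1738  0.1691] turn to X deg 0.19 j [ 0.7   0.28 -0.18  0.03 -1.09  0.86]
```

View pics/end7.png

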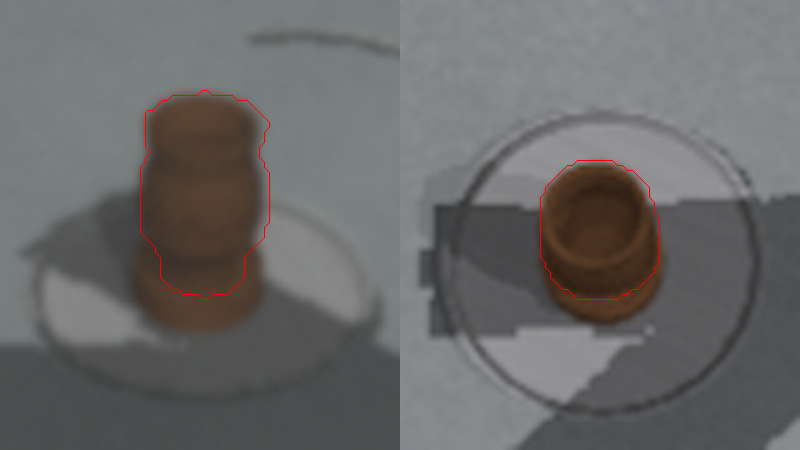

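View pics/side7full.png

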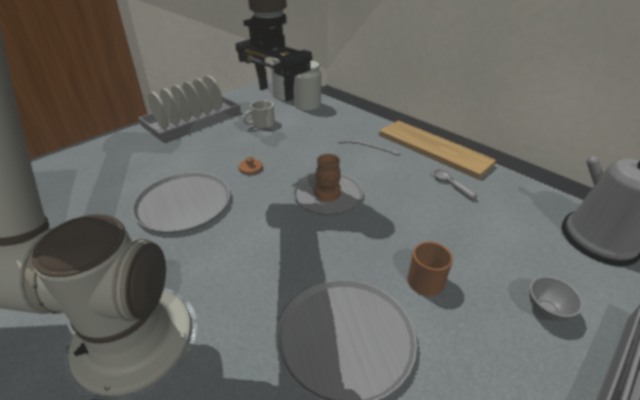

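The mate stands upright in the stand on the small tray, matching the modelled seated outline to about 1 px. The tumbler is still at (430,268) in the side view, and the gripper is well away.

```bash
python3 -c "
from bench import workorder
print(workorder.hand_in())"
```

```text
the job is handed in; nothing more can be done
None
```

I set the stand down in the middle of the smallest steel tray and let go. Then I lowered the mate upright into its hollow, held it until it touched, let go and moved the arm clear. I handed the job in at about 24.5 s of the 70 s allowed.

**Last checks**
- **Stand:** measured at (0.522, 0.049), within about 2 mm of the tray centre at (0.522, 0.0475). The two cameras differed by about 2 mm in y. I measured this before setting the mate down and did not measure it again.
- **Mate:** upright in the hollow. Its outline matches the modelled seated pose to about 1 px in both cameras.
- **Tumbler:** stands at the same place in the side picture as at the start.
- **Gripper:** empty and well clear of everything.

**Small disagreements**
- When it touched down, the tool stopped about 0.9 mm higher than I had calculated. Pressing further gave about 5 N upward and no more travel, so I took the mate as seated.
- The tool had picked up a tilt of roughly 1–2° from stopping the moves. It was about 1.3° when I let go of the mate and left no visible lean.

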